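# Press the heat-spreader plate onto its datum rail with a spacer and hold it

### The arm

A 6-joint arm with a two-finger parallel gripper is mounted at the origin on the work surface. World frame = base frame: x ahead of the robot, y to its left, z up, the work surface at z = 0. Lengths are in m, angles in degrees, forces in N, time in s.
With the tool pointing down it reaches from about 0.4 to 0.825 m from the base axis. Payload 7 kg.
Tool frame: the origin (TCP) lies at the very end of the fingers, on their centre line; the grasp point (between the pads) lies 19 mm behind it (r.grasp_offset is the z of the grasp point in the tool frame, in m); z points along the fingers, y is the direction in which the jaws open and shut (so a half turn about z gives the same grasp; the last joint's range is limited). The gripper opens to 88 mm and grips with 3 to 60 N. Pads are 19 mm wide; open, the fingers measure 130 mm over their backs; the gripper's body (78 mm by 193 mm) begins 47 mm behind the grasp point.
Start: joints at [-59.983, 20.546, 0.682, 0, -70.136, -16.507], TCP at [0.158, -0.656, 0.227] pointing down, gripper open.
Joint ranges: [-176.03, 176.03], [-82.01, 121.73], [-58.28, 71.71], [-173.87, 95.51], [-174.79, -0.11], [-173.66, 173.66]. Speed limits (degrees/s): [136.94, 136.94, 172.46, 180, 180, 180].

### API

Orientations are given as [roll, pitch, yaw] about the fixed x, y, z axes, in that order (R = Rz(yaw) Ry(pitch) Rx(roll)).
In Python, from plant import r gives the robot as it stands.
- The arm moves only by the tool carry_out, never from a script. Its argument "plan" is a list of rows, each a list of 6 numbers: the shift along the world's x, y, z in m, then the turn, a rotation vector about the world's x, y, z in rad. In form: [[tx, ty, tz, wx, wy, wz], ...]. A call has 1 to 12 rows; each row shifts and turns the pose as measured when the row begins; what a row does not reach is not made up. A row lasts 1/12 s, in which the tool goes at most 41.7 mm and 7.16 degrees, less where a joint would pass 70% of its speed; a pose out of reach is approached as far as the arm can. A call with a gripper value outside its range is refused whole. "fingers" is the closure, from -1 (fully open) to 1 (shut), set as the call begins (left out, the last holds). The fingers move at their own pace and stop on an object; "force" is the grip in N (left out, the last holds). Time passes only in rows, so rows that do not move let the fingers close. It gives the time, the measured TCP pose, the force and the opening at its end, in the units of the state.
- r.get_state(): the state, without advancing time (a new reading comes with each control period).
- r.capture(name): name is "scene" or "top" or "wrist"; returns the picture (480x640x3 uint8, red, green, blue); there is no depth.
- r.camera_model(name): a dict with "fov_y" (degrees; the focal length in pixels is half the picture's height over the tangent of half this angle, whatever the lens; pixels are square), "cx", "cy" (the principal point, pixels), "k1" (the pictures are not rectified: a ray, as slopes to the right and down, at radius r is drawn at 1 + k1 r^2 times it, then the intrinsics apply), "R" (3x3) and "t" (3): a world point X has camera coordinates R X + t; the wrist camera has in their place "mount" (4x4, takes a point from camera to tool coordinates, whose origin is the TCP and whose axes are the flange's). Camera axes: x right, y down, z forward; pixel columns grow to the right and rows downward; lengths in m; the calibration is good to about 2 mm. A picture is of the moment at which its call begins: read the wrist's pose just before it. camera_model takes no time and is no camera call.
- r.close_job(): hands the job in, once; it reports no verdict.
The state is a dict: "time_s": time; "joints": joint angles; "qd": joint speeds; "joint_torque": joint torques, N m; "tcp_pos": TCP position; "eef_rot": TCP orientation; "contact_force": force on the tool from outside, world axes, zero at the start; "moment": the same for the moment, N m; "gripper_width": finger opening in m.
Only numpy, scipy, OpenCV 4.12 (cv2) and the standard library are available. Lean on these libraries where they do the work, as an engineer would, in place of code of your own. Each camera call takes 0.05 s, during which the arm holds its last target.

### The job

The aluminium heat-spreader plate in the clamping nest is being pushed off its steel datum rail by a spring plunger. Pick up the tall white spacer block, slide it upright down to the nest's bed (or just above it) in the one place where the gap between the plate and the grey stop blocks is wide enough for it, then with the spacer press the plate until it is flush against both halves of the rail. Finish while still gripping the spacer and holding the plate flush, pushing on the plate alone without the spacer resting against the stop blocks or the fingers touching the plate, and leave the other things on the bench where they are.

Things in the scene. Friction and masses are not known exactly. Their poses are not given: they have to be found in the camera images.
- nest: Fixed clamping nest: dark steel bed 170 (x) x 260 (y) x 10 mm; origin centre of underside, bed top at z=10 mm. Steel datum rail in two halves along y on the +x side (away from robot): face at x=+40 mm, |y| 32 to 110, top z=24. Between them a black housing (top z=26) with a brass plunger 4 mm proud of the rail face that pushes the plate to -x: 1.5 N when out, 2.3 N when plate flush.
- plate: Loose aluminium plate 45 (x) x 220 (y) x 10 mm, 0.24 kg, flat on the bed; origin centre of underside. Starts 4-6 mm off the rail; flush, its origin is at nest x=+17.5 mm, its near side at x=-5. Slides; pushed off-centre, one end meets the rail first and the other follows: some 5 to 12 N bring it flush. It slides out again when the push ends.
- plate_edge_left (a point): Point on the plate's far (+x) long side, 105 mm to +y of its middle, half way up its thickness. Flush: at x = +40 mm in the nest's frame.
- plate_edge_right (a point): The same at 105 mm to -y.
- stop_short: Shortest of three grey plastic stop blocks fixed side by side on the bed, facing the plate's near side; they swap places between starts (nest y=-46, 0, +46 mm). 40 (x) x 46 (y) x 14 mm high, on the bed. Origin on underside at nest x=-55 mm, axes as the nest's; front face at x=+20 mm from it. Gap to the plate 24-26 mm at start, 30 mm when flush: the only place the spacer fits.
- stop_mid: Grey stop block 57 x 46 x 14 mm, front face at x = +37 mm from its origin, otherwise as stop_short; gap 13 mm to the flush plate, about 8 mm at the start: too narrow.
- stop_long: Grey stop block 60 x 46 x 14 mm, front face at x = +40 mm from its origin, otherwise as stop_short; gap 10 mm to the flush plate, about 5 mm at the start: too narrow.
- spacer: Loose white plastic block standing on the bench to the robot's right: 16 (x) x 26 (y) x 70 mm tall, 50 g; origin centre of underside. In the gap its 16 mm thickness lies across the gap (nest x), its 26 mm width along it (nest y). Can be gripped from above across either width, near its top.
- cube_block: White plastic cube of 34 mm, a bystander that is not the spacer; origin at the centre of its underside.
- mouse: Black computer mouse 60 x 100 x 30 mm, bystander; origin under its centre.
- spool: Grey solder-wire spool, 60 mm across, 46 mm high, bystander; origin under its centre.
- flux_bottle: Small amber bottle, 32 mm across, 75 mm high, bystander; origin under its centre.
- screw_jar: Clear jar with metal cap, 48 mm across, 45 mm high, bystander; origin under its centre.
- screwdriver: Screwdriver 170 mm long lying beyond the nest, bystander; origin under its middle.
- standoff_ring: Brass ring 34 mm across, 16 mm high, bystander; origin under its centre.
Things that resemble listed ones, but are neither listed nor needed, are in the scene too. Leave any brown or pink look-alike of the spacer alone.

How it is judged (in metres and radians):
On the way, in this order (a step that is already met when the one before it is completed fails the run):
1. the spacer is lifted off the bench in the gripper (height (world z) of spacer above 0.03 m and contact force between the fingers and spacer above 0.5 N), for 0.1 s.
2. the spacer is upright and down in the wide gap, in front of the shortest stop block (z of spacer in the frame of nest below 0.017 m and y of spacer in the frame of stop_short between -0.014 and 0.014 m and x of spacer in the frame of stop_short between 0.024 and 0.048 m and angle between spacer's own z axis and vertical below 0.15 rad), for 0.1 s.
At the end, for the whole second after the job is handed in: Spacer gripped (>1 N), upright, square to the plate (0.15 rad), within 14 mm of the shortest stop block's middle, under 7 mm above the bed, pushing the plate >0.8 N; both plate ends within 2 mm of the rail, plate flat and still; spacer off the stop blocks, fingers off the plate (<0.5 N) (all of step 2 and x of each of plate_edge_left, plate_edge_right in the frame of nest above 0.038 m and height (world z) of plate below 0.0125 m and angle between the x axis of spacer and the x axis of plate, either way round below 0.15 rad and contact force between spacer and plate above 0.8 N and contact force between the fingers and spacer above 1 N and contact force between spacer and stop_short below 0.5 N and contact force between spacer and stop_mid below 0.5 N and contact force between spacer and stop_long below 0.5 N and contact force between the fingers and plate below 0.5 N and linear speed of plate below 0.01 m/s); the arm keeps its last pose, push and grip.
It fails at once if the spacer is forced against a stop block that leaves too little room (contact force between spacer and stop_mid above 25 N or contact force between spacer and stop_long above 25 N).
It fails at once if a bystander is shifted by more than 30 mm (distance of any of cube_block, mouse, spool, flux_bottle, screw_jar, screwdriver, standoff_ring from where it was at the start of the episode above 0.03 m).
It also fails if it takes over 38 s, if anything falls off the work surface, if the arm or the gripper's body presses on something with over 40 N, if the wrist force passes 120 N, or if a joint passes its speed limit or range.

## Working session

There is one attempt and no reset: what is moved stays moved. The work goes in short steps, Python scripts to look and compute and a tool call to move; the robot and the scene stay as the last step left them, time stands still between calls to the robot, and variables do not carry over. Pictures are saved under pics/ and viewed, and the job is handed in when it is done.

Besides the shell and the picture viewer there is one more tool, called after ">>>" as name(argument=value, ...), one argument or row to a line, values as JSON. carry_out: Moves the arm, as the interface text tells. Its arguments: {"type":"object","properties":{"plan":{"type":"array"},"fingers":{"type":"number"},"force":{"type":"number"}},"required":["plan"]}

```bash
mkdir -p pics; ls
python3 - <<'E'
from plant import r
import cv2
print(r.get_state())
for n in ["scene","top"]:
    m=r.camera_model(n);print(n,m)
    cv2.imwrite(f"pics/{n}0.png",r.capture(n)[:,:,::-1])
print(r.camera_model("wrist"),r.grasp_offset)
E
```

```text
pics
{'time_s': 0.0, 'joints': array([-5.99820144e+01,  2.05921669e+01,  6.35469649e-01, -2.21725870e-02,
       -7.01359175e+01, -1.65085665e+01]), 'qd': array([ 0.0137989 ,  0.03222948,  0.02066789, -0.01493094, -0.21570608,
       -0.0637665 ]), 'joint_torque': array([-6.14140981e-05, -5.82718313e+01,  2.93056995e+01,  6.99693963e+00,
        6.89837529e-03, -1.31207166e-04]), 'tcp_pos': array([ 0.15757926, -0.65585404,  0.22562086]), 'eef_rot': array([ 1.79905280e+02, -6.33563225e-03, -1.66498127e+02]), 'contact_force': array([-0.19640268, -0.23589565, -0.19194636]), 'moment': array([-0.02523827,  0.00339409, -0.03869333]), 'gripper_width': 0.08752105473681882}
scene {'fov_y': 48.26427920374229, 'cx': 328.35144415244287, 'cy': 239.57876887768512, 'k1': -0.03563217204230518, 'R': array([[ 0.20432054,  0.97886085, -0.00919503],
       [ 0.50884996, -0.11422879, -0.85324293],
       [-0.83625644,  0.16965616, -0.5214326 ]]), 't': array([-0.1360044 , -0.22824692,  1.59723905])}
top {'fov_y': 45.256112962877914, 'cx': 326.9640646492001, 'cy': 231.89190839744458, 'k1': -0.05780234664019049, 'R': array([[-2.65363275e-02, -9.99636345e-01, -4.79593255e-03],
       [-9.83030234e-01,  2.69660443e-02, -1.81450795e-01],
       [ 1.81514137e-01, -1.00491024e-04, -9.83388330e-01]]), 't': array([0.04344539, 0.57742659, 1.1784504 ])}
{'fov_y': 67.59309603438649, 'cx': 318.38469048806763, 'cy': 235.20783212038174, 'k1': -0.010182993054136152, 'mount': array([[ 4.90475056e-04, -9.68703342e-01, -2.48220858e-01,
         6.73675946e-02],
       [ 9.99999869e-01,  4.39374709e-04,  2.61264279e-04,
         2.17919256e-04],
       [-1.44025613e-04, -2.48220954e-01,  9.68703431e-01,
        -1.58508585e-01],
       [ 0.00000000e+00,  0.00000000e+00,  0.00000000e+00,
         1.00000000e+00]])} -0.0188
```

View pics/scene0.png

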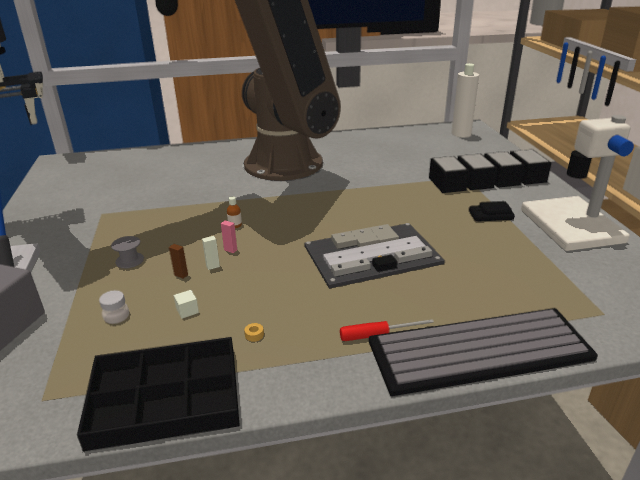

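View pics/top0.png

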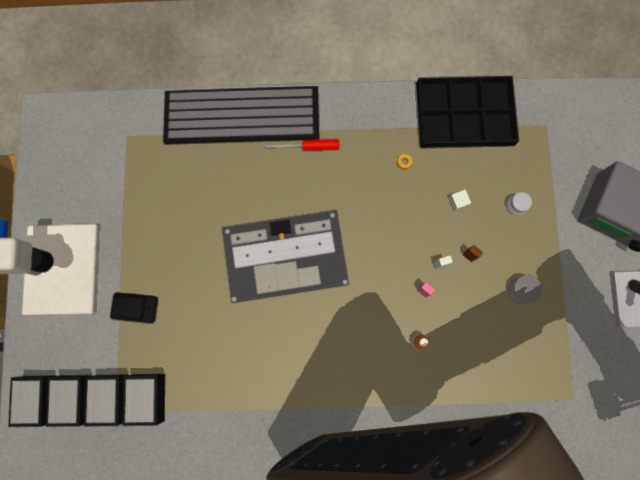

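The white block between the brown one (scene 178,261; top 472,253) and the pink one (scene 229,237; top 427,289) is the spacer, at scene (211,253) and top (443,261). It is white and tall. The white cube at scene (186,304) and top (460,199) is the bystander. I'll enlarge crops to confirm this and see the stop blocks.

```bash
cat > h.py <<'E'
import numpy as np, cv2
from plant import r
from scipy.spatial.transform import Rotation as Ro
def ray(name,uv,m=None,T=None):
    m=m or r.camera_model(name)
    f=240/np.tan(np.radians(m["fov_y"]/2))
    d=(np.array(uv,float)-[m["cx"],m["cy"]])/f
    s=d.copy()
    for _ in range(20): s=d/(1+m["k1"]*(s@s))
    v=np.array([s[0],s[1],1])
    if name=="wrist":
        M=T@m["mount"]; return M[:3,3],M[:3,:3]@v
    return -m["R"].T@m["t"],m["R"].T@v
def onz(name,uv,z,T=None):
    o,v=ray(name,uv,T=T); return o+v*(z-o[2])/v[2]
def proj(name,X,T=None):
    m=r.camera_model(name); f=240/np.tan(np.radians(m["fov_y"]/2))
    if name=="wrist":
        M=np.linalg.inv(T@m["mount"]); c=M[:3,:3]@X+M[:3,3]
    else: c=m["R"]@X+m["t"]
    s=c[:2]/c[2]; return f*s*(1+m["k1"]*(s@s))+[m["cx"],m["cy"]]
def tcpT(s=None):
    s=s or r.get_state(); T=np.eye(4)
    T[:3,:3]=Ro.from_euler("xyz",s["eef_rot"],degrees=True).as_matrix(); T[:3,3]=s["tcp_pos"]; return T
E
python3 - <<'E'
import cv2,numpy as np
a=cv2.imread("pics/top0.png");b=cv2.imread("pics/scene0.png")
cv2.imwrite("pics/c1.png",cv2.resize(a[200:310,215:355],None,fx=5.5,fy=5.4,interpolation=cv2.INTER_CUBIC))
c=cv2.resize(a[235:305,410:490],(400,350),interpolation=cv2.INTER_CUBIC)
d=cv2.resize(b[215:285,160:240],(400,350),interpolation=cv2.INTER_CUBIC)
cv2.imwrite("pics/c2.png",np.hstack([c,d]))
E
```

```text
(no output)
```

View pics/c1.png

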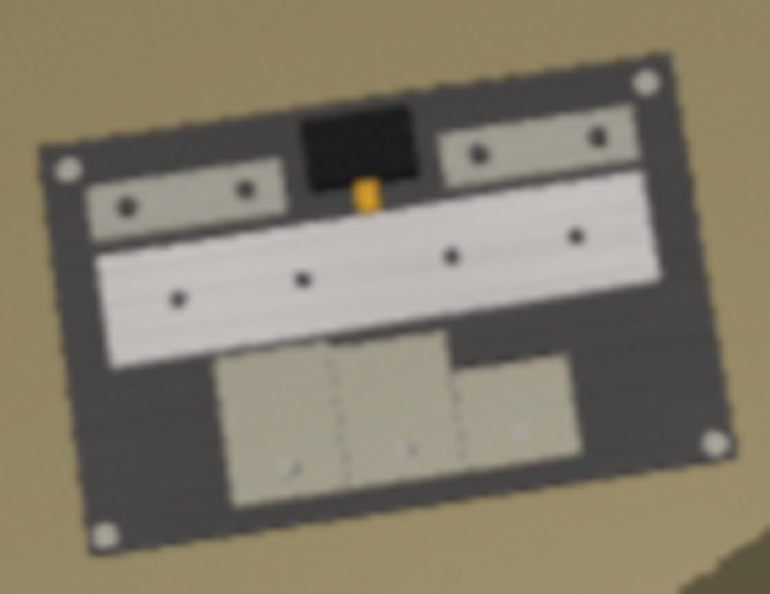

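View pics/c2.png

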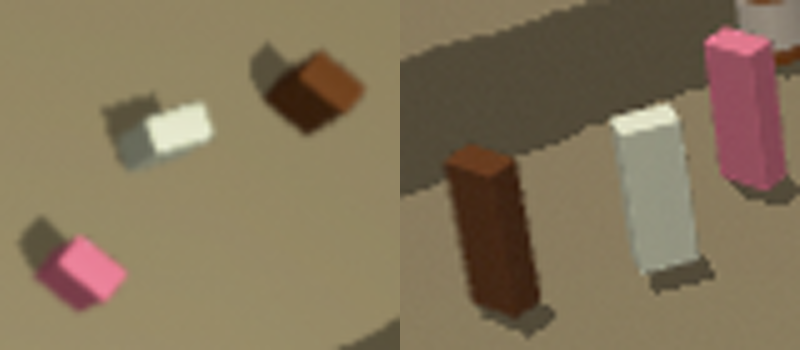

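The crops show the white block is tall and about 26x16 on top, so it is the spacer. Short stop is the rightmost one (crop 515,410; nest y=-46). Next I'll measure poses.

Run:
```python
from h import *
a=cv2.imread("pics/top0.png")
P=lambda x,y:(215+x/5.5-0.4,200+y/5.4-0.4)
def rect(name,pts,z):
    X=np.array([onz(name,p,z)[:2] for p in pts]); 
    e=[np.linalg.norm(X[i]-X[(i+1)%4])*1e3 for i in range(4)]
    print(name,X.mean(0).round(4),np.round(e,1)); return X
ang=lambda v:np.degrees(np.arctan2(v[1],v[0]))
B=rect("top",[P(*p) for p in [(40,146),(668,53),(738,458),(92,555)]],.010)
print("bed yaw (y axis)",ang(B[0]-B[1])-90,ang(B[3]-B[2])-90,ang(B[0]-B[3]),ang(B[1]-B[2]))
S=rect("top",[P(*p) for p in [(69,169),(646,82),(716,443),(105,536)]],.010)
print("screws",ang(S[0]-S[1])-90,ang(S[3]-S[2])-90,ang(S[0]-S[3]),ang(S[1]-S[2]))
Q=rect("top",[P(*p) for p in [(95,255),(643,170),(662,278),(112,368)]],.020)
print("plate",ang(Q[0]-Q[1])-90,ang(Q[3]-Q[2])-90)
T=rect("top",[P(*p) for p in [(452,370),(568,353),(582,452),(466,470)]],.024)
# spacer
hsv=cv2.cvtColor(a,cv2.COLOR_BGR2HSV)
m=((hsv[:,:,2]>200)&(hsv[:,:,1]<70)).astype(np.uint8); k=np.zeros_like(m);k[235:305,410:490]=1;m*=k
pts=np.argwhere(m)[:,::-1]; print(len(pts))
c=np.array([onz("top",p,.07)[:2] for p in pts.astype(float)])
R=cv2.minAreaRect((c*1000).astype(np.float32)); print("spacer",c.mean(0),R, pts.mean(0))
# scene top of spacer
b=cv2.imread("pics/scene0.png");hsv=cv2.cvtColor(b,cv2.COLOR_BGR2HSV)
m=((hsv[:,:,2]>215)&(hsv[:,:,1]<70)).astype(np.uint8); k=np.zeros_like(m);k[215:285,160:240]=1;m*=k
pts=np.argwhere(m)[:,::-1]; c=np.array([onz("scene",p,.07)[:2] for p in pts.astype(float)])
print("scene",len(pts),pts.mean(0),c.mean(0), cv2.minAreaRect((c*1000).astype(np.float32)))
```

```text
top [0.5366 0.1226] [257.  169.6 258.3 169.6]
bed yaw (y axis) 7.1784727111580935 7.193499998181252 7.2970651415006955 7.728853802945271
top [0.5345 0.1228] [235.8 151.6 244.6 151.5]
screws 7.328679023832635 7.315558851445161 5.630837006223837 8.938481843080757
top [0.5487 0.1241] [221.2  45.  220.8  46.8]
plate 7.55649762270572 8.015985599221466
top [0.4885 0.0701] [46.2 40.2 46.  40.5]
80
spacer [ 0.50852931 -0.21856123] ((508.5633544921875, -218.2587890625), (14.36058235168457, 24.16934585571289), 14.210344314575195) [445.5  260.05]
scene 39 [208.58974359 238.43589744] [ 0.51239222 -0.21792829] ((512.5994262695312, -218.0817413330078), (12.588655471801758, 23.429609298706055), 15.36875057220459)
```

>>> carry_out(
  plan=[
    [0.025,0.031,0,0,0,0.12],
    [0.025,0.031,0,0,0,0.12],
    [0.025,0.031,0,0,0,0.12],
    [0.025,0.031,0,0,0,0.12],
    [0.025,0.031,0,0,0,0.12],
    [0.025,0.031,0,0,0,0.12],
    [0.025,0.031,0,0,0,0.12],
    [0.025,0.031,0,0,0,0.12],
    [0.025,0.031,0,0,0,0.12],
    [0.025,0.031,0,0,0,0.12],
    [0.025,0.031,0,0,0,0.12],
    [0.025,0.031,0,0,0,0.12],
  ],
  fingers=0,
)

```text
time_s: 1.1
tcp_pos: [0.4589, -0.269, 0.2191]
eef_rot: [179.4, -0.0, -81.3]
contact_force: [1.4, -0.4, -0.4]
gripper_width: 0.0441
```

>>> carry_out(
  plan=[
    [0.025,0.025,0,0,0,0.095],
    [0.025,0.025,0,0,0,0],
    [0,0,0,0,0,0],
    [0,0,0,0,0,0],
  ],
)

```text
time_s: 1.43
tcp_pos: [0.5146, -0.2092, 0.2183]
eef_rot: [179.4, 0.0, -74.7]
contact_force: [-0.5, 0.3, -0.4]
gripper_width: 0.044
```

Run:
```python
from h import *
s=r.get_state();T=tcpT(s);print(s["tcp_pos"],s["eef_rot"],s["joints"])
np.save("Tw1.npy",T)
cv2.imwrite("pics/w1.png",r.capture("wrist")[:,:,::-1])
```

```text
[ 0.5145543  -0.2092254   0.21825802] [ 1.79401029e+02  1.24367729e-02 -7.46558916e+01] [ -1.80808499   9.96688966 -14.98749478   0.18088476 -65.6217237
  17.07676822]
```

View pics/w1.png

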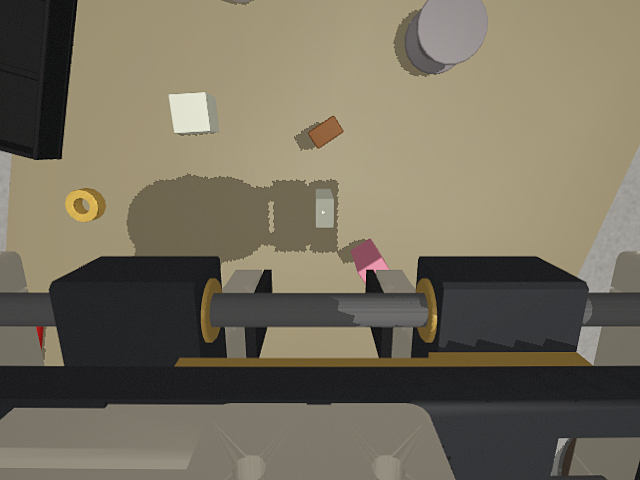

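Spacer is at about (325,208), shadowed, with its top face at rows 198-228. Pink is at (370,258) and brown at (326,131). I'll measure on the z=0.07 plane.

Run:
```python
from h import *
T=np.load("Tw1.npy");a=cv2.imread("pics/w1.png")
print("tcp px",proj("wrist",T[:3,3],T))
c=cv2.resize(a[180:290,290:400],(770,770//1),interpolation=cv2.INTER_CUBIC)[:590]
cv2.imwrite("pics/c3.png",c)
# prediction of corners
for z in (.07,0):
  print([proj("wrist",np.array([.509+dx,-.2185+dy,z]),T).round(1) for dx,dy in [(0,0)]])
```

```text
tcp px [316.36343657 287.41967113]
[array([324.5, 213. ])]
[array([322.7, 200.5])]
```

View pics/c3.png

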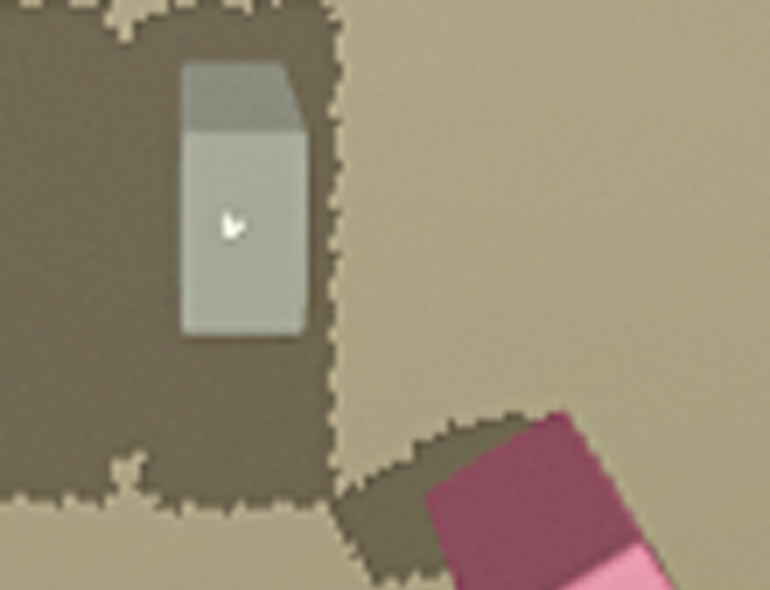

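Run:
```python
from h import *
T=np.load("Tw1.npy");P=lambda x,y:(290+x/7-.43,180+y/7-.43)
X=np.array([onz("wrist",P(*p),.07,T)[:2] for p in [(182,131),(307,131),(304,334),(182,334)]])
print(X,X.mean(0),[np.linalg.norm(X[i]-X[(i+1)%4]) for i in range(4)])
for i,j in((0,1),(3,2),(3,0),(2,1)):
    d=X[j]-X[i];print(np.degrees(np.arctan2(d[1],d[0])))
print("toolyaw",np.degrees(np.arctan2(T[1,1],T[0,1])))
# pink base & top estimate from top camera
for z,p in((.07,(430,288)),):print("pink",onz("top",p,z))
C=X.mean(0); pk=np.array([onz("wrist",P(*p),0,T)[:2] for p in [(570,410),(427,492)]]);print(pk)
t=T[:2,1]
for q in pk: print("rel along jaw/ across",(q-C)@t,(q-C)@T[:2,0])
```

```text
[[ 0.51988256 -0.22885099]
 [ 0.50505211 -0.23290429]
 [ 0.4983641  -0.20815989]
 [ 0.51313923 -0.20413583]] [ 0.5091095  -0.21851275] [np.float64(0.015374383110944936), np.float64(0.025632300999231087), np.float64(0.01531331045853155), np.float64(0.025618579018305634)]
-164.7138736510914
-164.76484384551668
-74.73877028321549
-74.8752861669843
toolyaw -164.655761551616
pink [ 0.4510618  -0.18266629  0.07      ]
[[ 0.44722897 -0.19260144]
 [ 0.46491006 -0.17400981]]
rel along jaw/ across 0.0528152222275131 -0.04136222592375184
rel along jaw/ across 0.030845928587888725 -0.05461244782613238
```

>>> carry_out(
  plan=[
    [-0.0055,-0.009,-0.02,0.01,0,0],
    [0,0,-0.03,0,0,0],
    [0,0,-0.03,0,0,0],
    [0,0,-0.02,0,0,0],
    [0,0,0,0,0,0],
  ],
)

```text
time_s: 1.9
tcp_pos: [0.5066, -0.2222, 0.1167]
eef_rot: [179.8, 0.5, -75.0]
contact_force: [-0.9, 0.3, -0.7]
gripper_width: 0.0437
```

Run:
```python
from h import *
s=r.get_state();print(s["tcp_pos"],s["eef_rot"],s["contact_force"])
```

```text
[ 0.50662239 -0.22216666  0.11666571] [179.80387856   0.47699362 -75.01747112] [-0.88879072  0.30060506 -0.67634925]
```

>>> carry_out(
  plan=[
    [0.0025,0.0035,-0.02,0,0,0],
    [0,0,-0.02,0,0,0],
    [0,0,-0.015,0,0,0],
    [0,0,0,0,0,0],
  ],
)

```text
time_s: 2.23
tcp_pos: [0.508, -0.2224, 0.0631]
eef_rot: [179.9, 0.4, -75.3]
contact_force: [-1.1, 0.7, -0.3]
gripper_width: 0.0434
```

>>> carry_out(
  plan=[
    [0.0005,0.004,-0.015,0,0,0],
    [0.0005,0.002,-0.012,0,0,0],
    [0,0,0,0,0,0],
  ],
)

```text
time_s: 2.48
tcp_pos: [0.5101, -0.2185, 0.0391]
eef_rot: [-180.0, 0.3, -75.5]
contact_force: [-0.8, -0.4, -0.5]
gripper_width: 0.044
```

>>> carry_out(
  plan=[
    [0,0,-0.006,0,0,0],
    [0,0,0,0,0,0],
  ],
)

```text
time_s: 2.65
tcp_pos: [0.511, -0.2192, 0.0346]
eef_rot: [-179.9, 0.2, -75.5]
contact_force: [-1.1, -0.7, -0.3]
gripper_width: 0.044
```

>>> carry_out(
  plan=[
    [0,0,0,0,0,0],
    [0,0,0,0,0,0],
    [0,0,0,0,0,0],
    [0,0,0,0,0,0],
    [0,0,0,0,0,0],
    [0,0,0,0,0,0],
  ],
  fingers=1,
  force=50,
)

```text
time_s: 3.15
tcp_pos: [0.5128, -0.2198, 0.0377]
eef_rot: [-179.7, 0.1, -75.5]
contact_force: [-1.0, 0.9, -0.6]
gripper_width: 0.0157
```

>>> carry_out(
  plan=[
    [0,0,0.02,0,0,0],
    [0,0,0.03,0,0,0],
    [0,0,0.03,0,0,0],
    [0,0,0.03,0,0,0],
    [0,0,0,0,0,0],
    [0,0,0,0,0,0],
  ],
)

```text
time_s: 3.65
tcp_pos: [0.5099, -0.2194, 0.1508]
eef_rot: [-180.0, 0.2, -75.5]
contact_force: [-0.6, 0.8, -1.6]
gripper_width: 0.0157
```

Run:
```python
from h import *
s=r.get_state();T=tcpT(s);print(s["tcp_pos"],s["eef_rot"],s["contact_force"],s["joints"])
np.save("Tw2.npy",T)
cv2.imwrite("pics/w2.png",r.capture("wrist")[:,:,::-1])
cv2.imwrite("pics/s2.png",r.capture("scene")[:,:,::-1])
```

```text
[ 0.50986334 -0.21939521  0.15076047] [-179.95289291    0.22533804  -75.47896767] [-0.62688529  0.83236326 -1.55353459] [ -3.23348911  12.98852927 -20.44708857  -0.27430251 -56.58853496
  17.90552134]
```

View pics/w2.png

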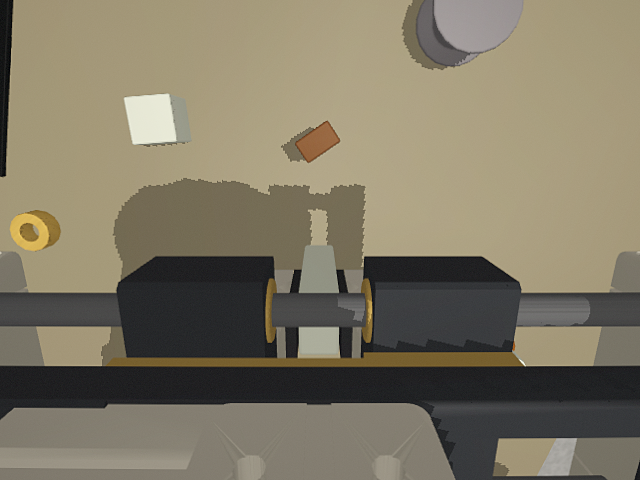

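View pics/s2.png

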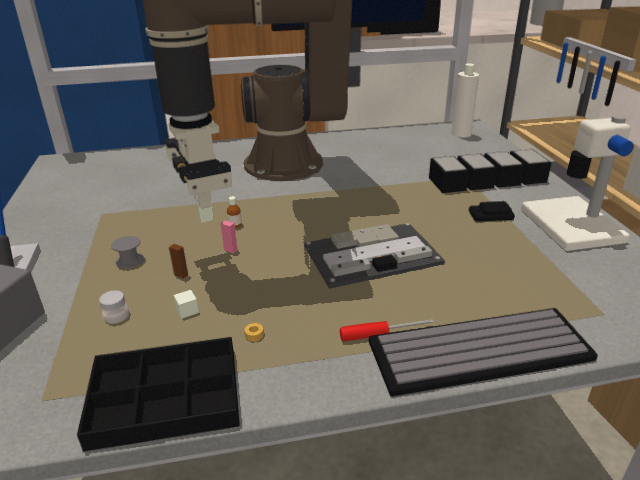

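Spacer is held upright in the jaws (wrist 318,300), and its neighbours haven't moved. I'll go over the nest, past its right half, for one close look with the wrist camera.

>>> carry_out(
  plan=[
    [0,0.036,0.004,0,0,-0.025],
    [0,0.036,0.004,0,0,-0.025],
    [0,0.036,0.004,0,0,-0.025],
    [0,0.036,0,0,0,-0.025],
    [0,0.036,0,0,0,-0.025],
    [0,0.036,0,0,0,0],
    [0,0.036,0,0,0,0],
    [0,0.036,0,0,0,0],
    [0,0.036,0,0,0,0],
    [0,0.036,0,0,0,0],
    [0,0.02,0,0,0,0],
    [0,0,0,0,0,0],
  ],
)

```text
time_s: 4.75
tcp_pos: [0.499, 0.1738, 0.1468]
eef_rot: [178.7, -0.0, -83.5]
contact_force: [-0.0, -0.7, -2.3]
gripper_width: 0.0157
```

Run:
```python
from h import *
s=r.get_state();T=tcpT(s);print(s["tcp_pos"],s["eef_rot"],s["contact_force"],s["joints"])
np.save("Tw3.npy",T)
cv2.imwrite("pics/w3.png",r.capture("wrist")[:,:,::-1])
```

```text
[0.49904055 0.17382195 0.14681334] [ 1.78679816e+02 -2.14034055e-02 -8.34678304e+01] [-0.02521779 -0.71807106 -2.33582211] [ 39.93965447  11.5192423  -22.77106159  -0.84703033 -56.82646068
 -32.93734056]
```

View pics/w3.png

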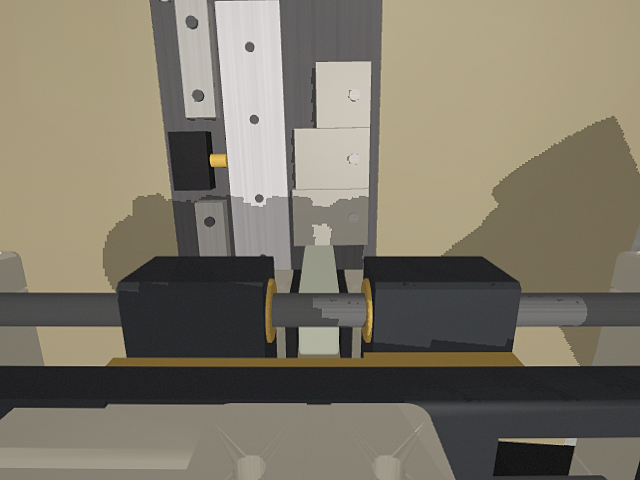

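Close view shows the short stop's top at cols 316-371, rows 62-128, the plate's near edge at about col 283, and the bright gap between them. The mid stop's front is at col 294 and the long stop's at col 291.

Run:
```python
import cv2
a=cv2.imread("pics/w3.png")
cv2.imwrite("pics/c4.png",cv2.resize(a[0:150,255:395],None,fx=4,fy=4,interpolation=cv2.INTER_CUBIC))
cv2.imwrite("pics/c5.png",cv2.resize(a[220:370,260:380],None,fx=4,fy=4,interpolation=cv2.INTER_CUBIC))
```

```text
(no output)
```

View pics/c4.png

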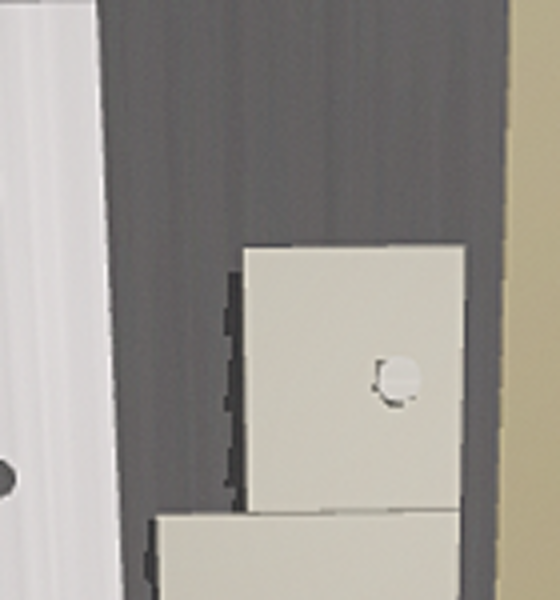

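View pics/c5.png

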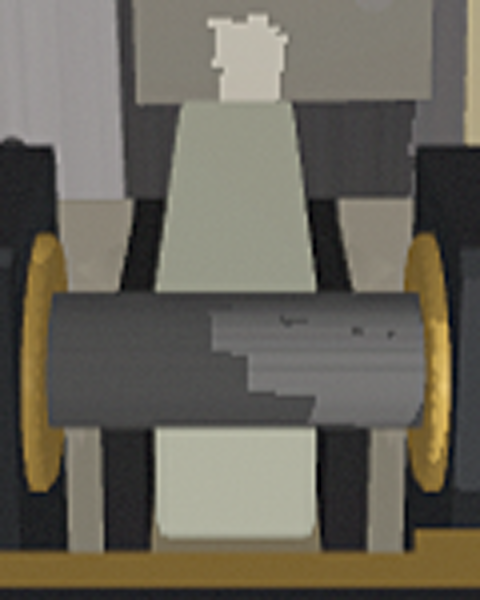

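Run:
```python
from h import *
T=np.load("Tw3.npy")
P=lambda x,y:(255+x/4-.4,y/4-.4); ang=lambda v:np.degrees(np.arctan2(v[1],v[0]))
S=np.array([onz("wrist",P(*p),.024,T)[:2] for p in [(244,247),(465,246),(460,510),(247,513)]])
print("stop",S.mean(0),[round(1e3*np.linalg.norm(S[i]-S[(i+1)%4]),1) for i in range(4)])
print("yaw",ang(S[3]-S[0])-90,ang(S[2]-S[1])-90,ang(S[0]-S[1]),ang(S[3]-S[2]))
E=np.array([onz("wrist",P(*p),.020,T)[:2] for p in [(97,5),(108,250),(116,430),(122,590)]])
print("plate yaw",ang(E[3]-E[0])-90)
yaw=np.radians(7.4);ex=np.array([np.cos(yaw),np.sin(yaw)]);ey=np.array([-ex[1],ex[0]])
fr=(S[0]+S[3])/2
print("front mid",fr)
for e in E: print("plate edge rel front (x,y)",(e-fr)@ex,(e-fr)@ey)
# spacer bottom: tool frame
M=r.camera_model("wrist")["mount"];I=np.eye(4)
Q=lambda x,y:(260+x/4-.4,220+y/4-.4)
def rt(uv):
    return ray("wrist",uv,T=I)
o,a=rt(Q(181,102));_,b=rt(Q(296,102))
k=.016/np.linalg.norm(a-b);print("bottom edge via width",o+a*k,o+b*k)
o,a=rt(Q(238,102))
for x in(.009,.011,.013): 
    k=(x-o[0])/a[0];print(x,o+a*k)
```

```text
stop [0.488627   0.07093163] [np.float64(40.0), np.float64(45.9), np.float64(40.2), np.float64(46.1)]
yaw 7.1545114318201115 7.394677391748701 7.104392376894125 7.411421596810386
plate yaw 7.8048670213075155
front mid [0.50853003 0.07346653]
plate edge rel front (x,y) 0.02508680754254495 -0.06353902570066193
plate edge rel front (x,y) 0.024699071822542596 -0.023645807597669644
plate edge rel front (x,y) 0.02441944494134628 0.007575535313497435
plate edge rel front (x,y) 0.024377490081461714 0.03684015631697439
bottom edge via width [ 0.01144764 -0.00654846  0.03344001] [0.01145552 0.00945154 0.03344192]
0.009 [0.009      0.00139992 0.0420173 ]
0.011 [0.011      0.00138526 0.03502089]
0.013 [0.013      0.0013706  0.02802448]
```

>>> carry_out(
  plan=[
    [0.008,-0.034,-0.01,0.002,-0.022,0.013],
    [0.008,-0.034,-0.01,0,0,0],
    [0.007,-0.033,-0.01,0,0,0],
    [0,0,0,0,0,0],
    [0,0,0,0,0,0],
  ],
)

```text
time_s: 5.22
tcp_pos: [0.5189, 0.0662, 0.1103]
eef_rot: [179.5, -0.2, -82.5]
contact_force: [0.6, 0.2, -0.7]
gripper_width: 0.0157
```

Run:
```python
from h import *
s=r.get_state();print(s["tcp_pos"],s["eef_rot"],s["contact_force"],tcpT(s)[:3,2])
```

```text
[0.51890353 0.06616649 0.11027798] [179.48181491  -0.24250664 -82.46850602] [ 0.60804863  0.17285401 -0.65340867] [-0.00841115 -0.00538124 -0.99995015]
```

>>> carry_out(
  plan=[
    [0.003,0.006,-0.015,0.005,-0.008,-0.004],
    [0,0,-0.01,0,0,0],
    [0,0,0,0,0,0],
    [0,0,0,0,0,0],
  ],
)

```text
time_s: 5.55
tcp_pos: [0.5202, 0.0692, 0.0826]
eef_rot: [179.7, -0.1, -82.9]
contact_force: [0.3, 0.5, -1.2]
gripper_width: 0.0154
```

Run:
```python
from h import *
s=r.get_state();T=tcpT(s);print(s["tcp_pos"],s["eef_rot"],s["contact_force"],T[:3,2])
for n in("scene","top"): cv2.imwrite(f"pics/{n}4.png",r.capture(n)[:,:,::-1])
np.save("Tw4.npy",T);cv2.imwrite("pics/w4.png",r.capture("wrist")[:,:,::-1])
a=cv2.imread("pics/scene4.png");b=cv2.imread("pics/w4.png")
cv2.imwrite("pics/c6.png",np.hstack([cv2.resize(a[180:290,300:450],(400,293),interpolation=cv2.INTER_CUBIC),cv2.resize(b[180:290,240:390],(400,293),interpolation=cv2.INTER_CUBIC)]))
```

```text
[0.5202209  0.06922031 0.08264097] [ 1.79740013e+02 -1.07284696e-01 -8.29089805e+01] [ 0.34459901  0.46382797 -1.21920077] [-0.00427177 -0.00241828 -0.99998795]
```

View pics/c6.png

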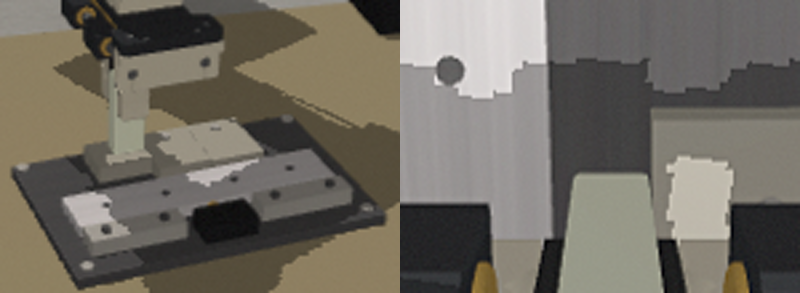

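Spacer lines up with the gap, with a plate edge to its left and the short stop to its right. I'll correct xy, then descend.

>>> carry_out(
  plan=[
    [0.002,0.004,-0.006,0.0025,-0.004,0.003],
    [0,0.001,-0.006,0,0,0],
    [0,0,0,0,0,0],
  ],
)

```text
time_s: 5.95
tcp_pos: [0.524, 0.0762, 0.0721]
eef_rot: [-179.7, 0.1, -82.6]
contact_force: [0.2, -0.3, -1.4]
gripper_width: 0.0155
```

Run:
```python
from h import *
s=r.get_state();T=tcpT(s);print(s["tcp_pos"],s["eef_rot"],s["contact_force"],T[:3,2])
np.save("Tw5.npy",T);cv2.imwrite("pics/w5.png",r.capture("wrist")[:,:,::-1])
b=cv2.imread("pics/w5.png")
cv2.imwrite("pics/c7.png",cv2.resize(b[180:280,240:390],None,fx=5,fy=5,interpolation=cv2.INTER_CUBIC))
```

```text
[0.52397647 0.07615264 0.0720785 ] [-1.79709477e+02  1.19700134e-01 -8.26391275e+01] [ 0.17151244 -0.25899722 -1.39535277] [ 0.00476112  0.00272155 -0.99998496]
```

View pics/c7.png

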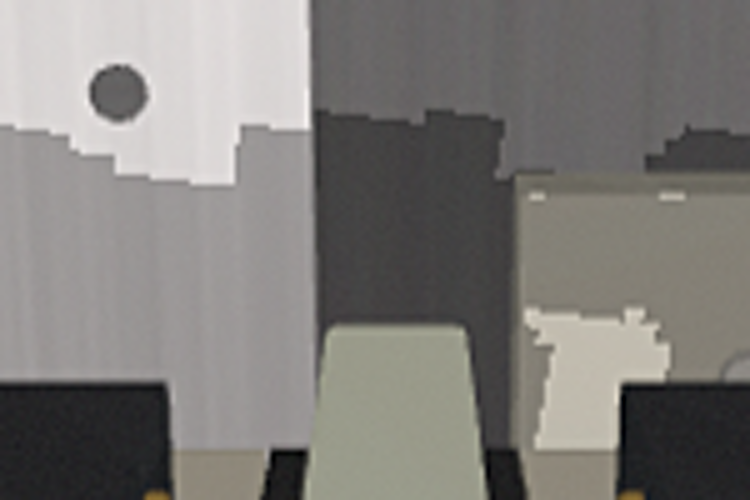

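>>> carry_out(
  plan=[
    [-0.002,-0.0025,-0.004,-0.002,0.004,0],
    [0,0,0,0,0,0],
    [0,0,0,0,0,0],
  ],
)

```text
time_s: 6.25
tcp_pos: [0.5221, 0.0737, 0.0682]
eef_rot: [-180.0, 0.0, -82.6]
contact_force: [0.8, -0.8, -1.6]
gripper_width: 0.0161
```

Now descend. The bottom is about 35 mm below the TCP, so I'm aiming for TCP z of about 0.048-0.049.

>>> carry_out(
  plan=[
    [0,0,-0.007,0,0,0],
    [0,0,-0.006,0,0,0],
    [0,0,0,0,0,0],
  ],
)

```text
time_s: 6.5
tcp_pos: [0.5222, 0.0737, 0.0543]
eef_rot: [-179.9, 0.0, -82.6]
contact_force: [0.4, -0.2, -1.1]
gripper_width: 0.0156
```

>>> carry_out(
  plan=[
    [0,0,-0.004,0,0,0],
    [0,0,-0.002,0,0,0],
    [0,0,0,0,0,0],
  ],
)

```text
time_s: 6.75
tcp_pos: [0.5223, 0.0735, 0.0475]
eef_rot: [-179.9, 0.0, -82.6]
contact_force: [-0.1, 0.7, 5.2]
gripper_width: 0.0158
```

Run:
```python
from h import *
s=r.get_state();T=tcpT(s);print(s["tcp_pos"],s["eef_rot"],s["contact_force"],T[:3,2])
np.save("Tw6.npy",T);cv2.imwrite("pics/w6.png",r.capture("wrist")[:,:,::-1])
b=cv2.imread("pics/w6.png")
cv2.imwrite("pics/s6.png",r.capture("scene")[:,:,::-1]);a=cv2.imread("pics/s6.png")
cv2.imwrite("pics/c8.png",np.vstack([cv2.resize(b[180:280,240:390],(600,300),interpolation=cv2.INTER_CUBIC),cv2.resize(a[210:280,300:440],(600,300),interpolation=cv2.INTER_CUBIC)]))
```

```text
[0.52227822 0.07352719 0.04745952] [-1.79931177e+02  1.33699257e-02 -8.25914893e+01] [-0.05431295  0.71088115  5.21262597] [ 1.16107665e-03  3.86286353e-04 -9.99999251e-01]
```

View pics/c8.png

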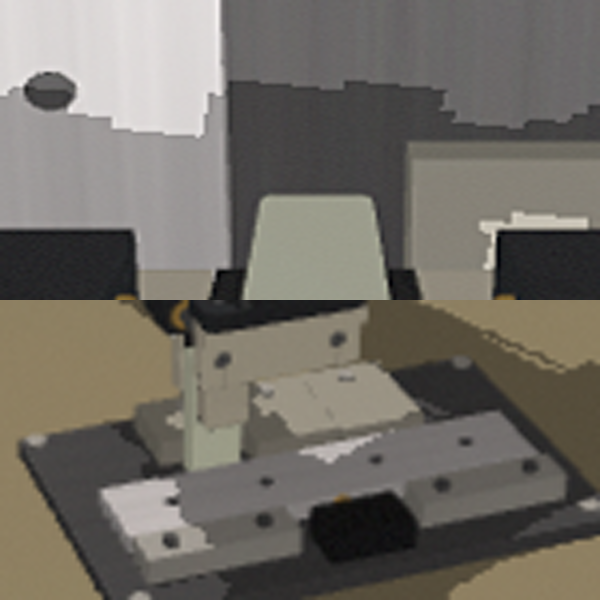

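Force z jumped to +5 N at TCP z=0.0475, so the spacer is standing on the bed in the wide gap and clear on both sides. I'll raise it about 2 mm, then push along nest +x (0.992, 0.127).

>>> carry_out(
  plan=[
    [0,0,0.002,0,0,0],
    [0,0,0,0,0,0],
    [0.002,0.0003,0,0,0,0],
    [0,0,0,0,0,0],
  ],
)

```text
time_s: 7.18
tcp_pos: [0.5244, 0.074, 0.05]
eef_rot: [-179.9, 0.0, -82.6]
contact_force: [0.7, 0.8, -1.1]
gripper_width: 0.0157
```

>>> carry_out(
  plan=[
    [0.0015,0.0002,0,0,0,0],
    [0.0015,0.0002,0,0,0,0],
    [0,0,0,0,0,0],
  ],
)

```text
time_s: 7.43
tcp_pos: [0.5276, 0.0743, 0.05]
eef_rot: [-179.9, 0.0, -82.6]
contact_force: [0.2, -0.9, -1.2]
gripper_width: 0.0158
```

>>> carry_out(
  plan=[
    [0.0015,0.0002,0,0,0,0],
    [0.0015,0.0002,0,0,0,0],
    [0,0,0,0,0,0],
  ],
)

```text
time_s: 7.68
tcp_pos: [0.5294, 0.0741, 0.0494]
eef_rot: [179.9, 0.0, -82.6]
contact_force: [-1.6, 1.0, -0.4]
gripper_width: 0.0157
```

Contact with the plate has begun. I'll keep going in small steps.

>>> carry_out(
  plan=[
    [0.002,0.0003,0.0003,0,0,0],
    [0.002,0.0003,0,0,0,0],
  ],
)

```text
time_s: 7.85
tcp_pos: [0.5313, 0.074, 0.049]
eef_rot: [179.7, -0.0, -82.7]
contact_force: [-4.7, 0.4, 0.6]
gripper_width: 0.0154
```

>>> carry_out(
  plan=[
    [0.002,0.0003,0,0,0,0],
    [0.002,0.0003,0,0,0,0],
  ],
)

```text
time_s: 8.02
tcp_pos: [0.5324, 0.0736, 0.0481]
eef_rot: [179.3, -0.1, -82.7]
contact_force: [-8.3, 0.2, 1.8]
gripper_width: 0.0156
```

>>> carry_out(
  plan=[
    [0.002,0.0005,0.002,0,-0.01,0],
    [0.003,0.0005,0.001,0,-0.006,0],
  ],
)

```text
time_s: 8.18
tcp_pos: [0.5324, 0.073, 0.0486]
eef_rot: [179.6, -0.3, -82.9]
contact_force: [-9.6, 0.8, -2.4]
gripper_width: 0.0156
```

Run:
```python
from h import *
s=r.get_state();T=tcpT(s);print(s["tcp_pos"],s["eef_rot"],s["contact_force"],T[:3,2])
np.save("Tw7.npy",T);cv2.imwrite("pics/w7.png",r.capture("wrist")[:,:,::-1])
cv2.imwrite("pics/t7.png",r.capture("top")[:,:,::-1]);a=cv2.imread("pics/t7.png");b=cv2.imread("pics/w7.png")
cv2.imwrite("pics/s7.png",r.capture("scene")[:,:,::-1]);c=cv2.imread("pics/s7.png")
cv2.imwrite("pics/c9.png",np.vstack([np.hstack([cv2.resize(a[200:310,215:355],(400,314),interpolation=cv2.INTER_CUBIC),cv2.resize(c[205:285,300:440],(400,314),interpolation=cv2.INTER_CUBIC)]),cv2.resize(b[0:280,100:500],(400,280))[:,:,:].repeat(2,axis=1)]))
print(r.get_state()["contact_force"])
```

```text
[0.53235798 0.07295448 0.04858119] [179.61209533  -0.30665978 -82.87246929] [-9.63230611  0.8250143  -2.38335064] [-0.00605377 -0.00615075 -0.99996276]
[-7.67042936  1.01826382 -1.19160551]
```

View pics/c9.png

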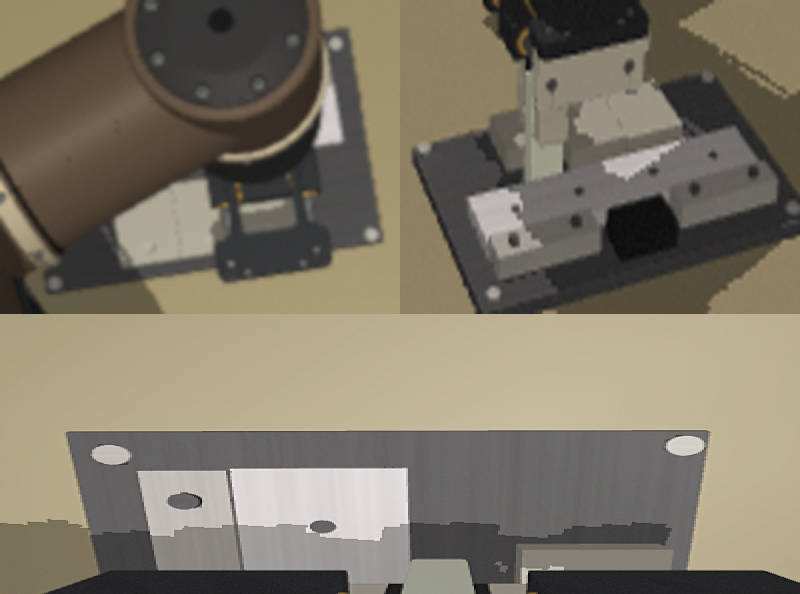

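Right end meets the rail in the wrist view (seam at col 232 of the crop). Now checking the left end in the scene picture, enlarged.

Run:
```python
import cv2,numpy as np
f=lambda n:cv2.resize(cv2.imread(n)[225:285,320:440],(800,400),interpolation=cv2.INTER_CUBIC)[:300]
cv2.imwrite("pics/c10.png",np.vstack([f("pics/scene0.png"),f("pics/s7.png")]))
```

View pics/c10.png

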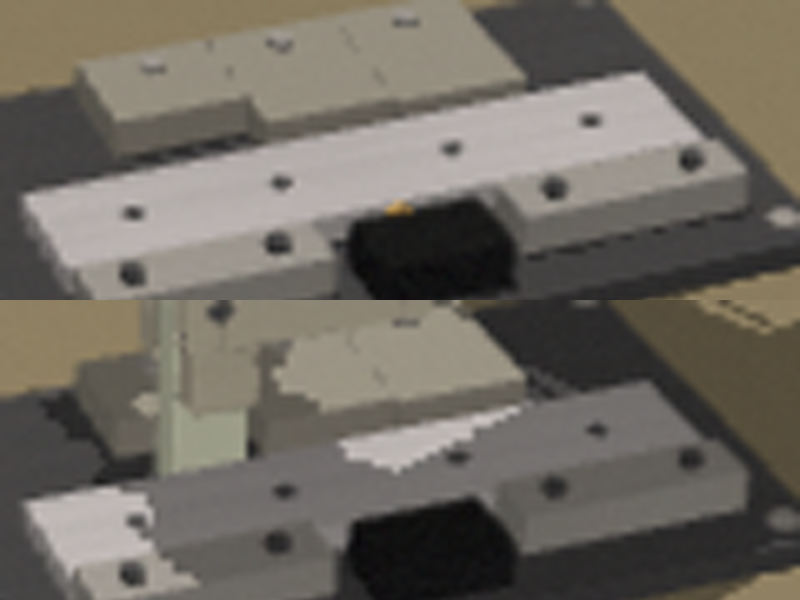

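```bash
cat > disp.py <<'E'
from h import *
import sys
def holes(n):
    g=cv2.cvtColor(cv2.imread(n),cv2.COLOR_BGR2GRAY)
    u=cv2.resize(g[225:285,320:440],None,fx=8,fy=8,interpolation=cv2.INTER_CUBIC).astype(float)
    out=[]
    for x,y in [(134,215),(282,186),(455,153),(594,125)]:
        cx,cy=x*8/6.667,y*8/6.667
        x0,y0=int(cx-22),int(cy-20);w=u[y0:y0+40,x0:x0+44]
        bl=cv2.GaussianBlur(w,(9,9),0);j=np.unravel_index(bl.argmin(),w.shape)
        t=np.clip((np.median(w)+bl.min())/2-w,0,None);yy,xx=np.mgrid[:w.shape[0],:w.shape[1]]
        k=((xx-j[1])**2+(yy-j[0])**2<81);t=t*k
        out.append((320+((x0+(xx*t).sum()/t.sum())+.5)/8-.5,225+((y0+(yy*t).sum()/t.sum())+.5)/8-.5))
    return out
ex=np.array([np.cos(np.radians(7.27)),np.sin(np.radians(7.27))])
for p,q in zip(holes("pics/scene0.png"),holes(sys.argv[1])):
    A=onz("scene",p,.02)[:2];B=onz("scene",q,.02)[:2]
    C=A-[.5366,.1225]
    print(np.round(p,1),np.round(q,1),"y_nest %.1f"%(1e3*(C@[-ex[1],ex[0]])),"disp x %.2f mm"%(1e3*(B-A)@ex))
E
python3 disp.py pics/s7.png
```

```text
[339.6 256.5] [340.1 257.8] y_nest -79.4 disp x 4.90 mm
[361.5 252. ] [362.2 253.3] y_nest -29.3 disp x 5.06 mm
[387.3 246.9] [388.2 248.2] y_nest 30.5 disp x 5.38 mm
[408.1 242.7] [409. 244.] y_nest 80.3 disp x 5.42 mm
```

Hole displacements are 4.9-5.4 mm. The earlier measured offsets from flush were 4.9 mm at the right and about 5.6 mm at the left, so the plate is flush. I'll add one firm push row, then watch the force while the arm holds.

>>> carry_out(
  plan=[
    [0.004,0.0015,0.001,0.004,-0.005,0.002],
    [0.004,0.0015,0.001,0.003,-0.004,0.002],
  ],
)

```text
time_s: 8.5
tcp_pos: [0.5326, 0.0728, 0.0476]
eef_rot: [179.3, -0.2, -82.8]
contact_force: [-12.4, -0.6, 6.4]
gripper_width: 0.0157
```

```bash
python3 - <<'E'
from h import *
for n in ["scene","wrist","scene","wrist","scene","scene","scene","scene","scene","scene"]:
    s=r.get_state();print(s["time_s"],s["tcp_pos"].round(4),s["eef_rot"].round(2),s["contact_force"].round(1),s["gripper_width"].round(4))
    cv2.imwrite(f"pics/{n}8.png",r.capture(n)[:,:,::-1])
c=cv2.imread("pics/scene8.png");b=cv2.imread("pics/wrist8.png")
cv2.imwrite("pics/c11.png",np.vstack([cv2.resize(c[205:285,310:440],(650,330),interpolation=cv2.INTER_CUBIC),cv2.resize(b[80:290,120:500],(650,270))]))
E
python3 disp.py pics/scene8.png
```

```text
Traceback (most recent call last):
AttributeError: 'float' object has no attribute 'round'
[ WARN:0@0.326] global loadsave.cpp:275 findDecoder imread_('pics/scene8.png'): can't open/read file: check file path/integrity
Traceback (most recent call last):
  File "disp.py", line 16, in <module>
    for p,q in zip(holes("pics/scene0.png"),holes(sys.argv[1])):
                                            ~~~~~^^^^^^^^^^^^^
  File "disp.py", line 4, in holes
    g=cv2.cvtColor(cv2.imread(n),cv2.COLOR_BGR2GRAY)
cv2.error: OpenCV(4.12.0) /io/opencv/modules/imgproc/src/color.cpp:199: error: (-215:Assertion failed) !_src.empty() in function 'cvtColor'
```

It's touching the bed again (Fz +6.4), so I'll lift slightly while pushing.

>>> carry_out(
  plan=[
    [0.003,0.001,0.003,0.003,-0.008,0],
    [0.003,0.001,0.002,0.002,-0.006,0],
  ],
)

```text
time_s: 8.67
tcp_pos: [0.5323, 0.0726, 0.0496]
eef_rot: [179.4, -0.1, -82.9]
contact_force: [-7.4, 1.4, -2.8]
gripper_width: 0.0158
```

```bash
python3 - <<'E'
from h import *
for n in ["scene","wrist"]*4:
    s=r.get_state();print(round(s["time_s"],2),s["tcp_pos"].round(4),s["eef_rot"].round(2),s["contact_force"].round(1),round(s["gripper_width"],4))
    cv2.imwrite(f"pics/{n}8.png",r.capture(n)[:,:,::-1])
c=cv2.imread("pics/scene8.png");b=cv2.imread("pics/wrist8.png")
cv2.imwrite("pics/c11.png",np.vstack([cv2.resize(c[205:285,310:440],(650,330),interpolation=cv2.INTER_CUBIC),cv2.resize(b[80:290,120:500],(650,270))]))
E
python3 disp.py pics/scene8.png
```

```text
8.67 [0.5323 0.0726 0.0496] [ 1.7937e+02 -1.2000e-01 -8.2890e+01] [-7.4  1.4 -2.8] 0.0158
8.72 [0.5324 0.0726 0.0497] [ 1.7937e+02 -1.1000e-01 -8.2890e+01] [-8.7 -0.1 -3.2] 0.0155
8.77 [0.5324 0.0726 0.0496] [ 1.7937e+02 -1.2000e-01 -8.2890e+01] [-8.1  0.9 -2.8] 0.0158
8.82 [0.5324 0.0726 0.0495] [ 1.7937e+02 -1.2000e-01 -8.2880e+01] [-8.4  0.6 -2.5] 0.0153
8.87 [0.5324 0.0726 0.0495] [ 1.7937e+02 -1.2000e-01 -8.2880e+01] [-7.1  0.2 -3.2] 0.0159
8.92 [0.5324 0.0726 0.0495] [ 1.7937e+02 -1.2000e-01 -8.2880e+01] [-7.2 -0.3 -2.2] 0.0153
8.97 [0.5324 0.0726 0.0495] [ 1.7937e+02 -1.2000e-01 -8.2880e+01] [-8.1  0.3 -2.4] 0.0158
9.02 [0.5324 0.0726 0.0495] [ 1.7937e+02 -1.2000e-01 -8.2880e+01] [-8.   0.6 -2.3] 0.0157
[339.6 256.5] [340.3 257.7] y_nest -79.4 disp x 4.53 mm
[361.5 252. ] [362.2 253.1] y_nest -29.3 disp x 4.47 mm
[387.3 246.9] [388.  247.9] y_nest 30.5 disp x 4.41 mm
[408.1 242.7] [409.1 243.7] y_nest 80.3 disp x 4.50 mm
```

View pics/c11.png

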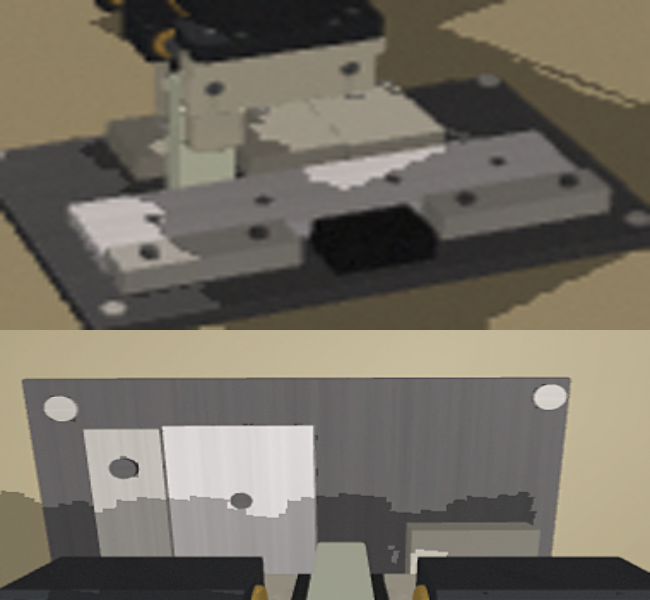

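Hole displacement dropped evenly to about 4.5 mm and Fz is -2.5. The upward shift seems to have dragged the plate's near edge up slightly by friction. I'll bring it back down about 1.2 mm while keeping the push.

>>> carry_out(
  plan=[
    [0.003,0.001,-0.0005,0.003,-0.005,0],
    [0.0035,0.001,-0.0003,0.003,-0.005,0],
  ],
)

```text
time_s: 9.23
tcp_pos: [0.5328, 0.0724, 0.0474]
eef_rot: [179.3, -0.0, -82.9]
contact_force: [-21.9, 2.7, 34.0]
gripper_width: 0.0159
```

```bash
cat > chk.py <<'E'
from h import *
import sys
k=sys.argv[1]
for n in ["scene","wrist"]*2:
    s=r.get_state();print(round(s["time_s"],2),s["tcp_pos"].round(4),s["eef_rot"].round(2),s["contact_force"].round(1),round(s["gripper_width"],4))
    cv2.imwrite(f"pics/{n}{k}.png",r.capture(n)[:,:,::-1])
c=cv2.imread(f"pics/scene{k}.png");b=cv2.imread(f"pics/wrist{k}.png")
cv2.imwrite(f"pics/cc{k}.png",np.vstack([cv2.resize(c[205:285,310:440],(650,330),interpolation=cv2.INTER_CUBIC),cv2.resize(b[80:290,120:500],(650,270))]))
E
python3 chk.py 9; python3 disp.py pics/scene9.png
```

```text
9.23 [0.5328 0.0724 0.0474] [179.29  -0.   -82.95] [-21.9   2.7  34. ] 0.0159
9.28 [0.5327 0.0725 0.0475] [ 1.7927e+02  1.0000e-02 -8.2960e+01] [-15.    1.6  15.4] 0.0154
9.33 [0.5327 0.0725 0.0475] [ 1.7929e+02  2.0000e-02 -8.2970e+01] [-15.3   1.5  15.1] 0.016
9.38 [0.5327 0.0725 0.0475] [ 1.793e+02  2.000e-02 -8.297e+01] [-15.3   1.   15.2] 0.0155
[339.6 256.5] [339.7 257.8] y_nest -79.4 disp x 4.66 mm
[361.5 252. ] [362.3 253.4] y_nest -29.3 disp x 5.68 mm
[387.3 246.9] [388.1 248.3] y_nest 30.5 disp x 5.70 mm
[408.1 242.7] [409. 244.] y_nest 80.3 disp x 5.57 mm
```

>>> carry_out(
  plan=[
    [0.003,0.001,0.0012,0.002,-0.006,0],
  ],
)

```text
time_s: 9.52
tcp_pos: [0.5325, 0.0725, 0.0479]
eef_rot: [179.3, 0.0, -83.0]
contact_force: [-7.5, -0.2, -3.0]
gripper_width: 0.0158
```

```bash
python3 chk.py 10; python3 disp.py pics/scene10.png
```

```text
9.52 [0.5325 0.0725 0.0479] [ 1.7933e+02  4.0000e-02 -8.3020e+01] [-7.5 -0.2 -3. ] 0.0158
9.57 [0.5326 0.0725 0.0479] [ 1.7933e+02  4.0000e-02 -8.3030e+01] [-8.7  1.3 -1.9] 0.0159
9.62 [0.5325 0.0725 0.0476] [ 1.7932e+02  4.0000e-02 -8.3030e+01] [-8.3  0.1 -0.6] 0.0159
9.67 [0.5326 0.0725 0.0475] [ 1.7932e+02  3.0000e-02 -8.3020e+01] [-9.3  1.5  1.8] 0.016
[339.6 256.5] [339.7 257.8] y_nest -79.4 disp x 4.63 mm
[361.5 252. ] [362.3 253.4] y_nest -29.3 disp x 5.70 mm
[387.3 246.9] [388.  248.3] y_nest 30.5 disp x 5.65 mm
[408.1 242.7] [409. 244.] y_nest 80.3 disp x 5.51 mm
```

View pics/cc10.png

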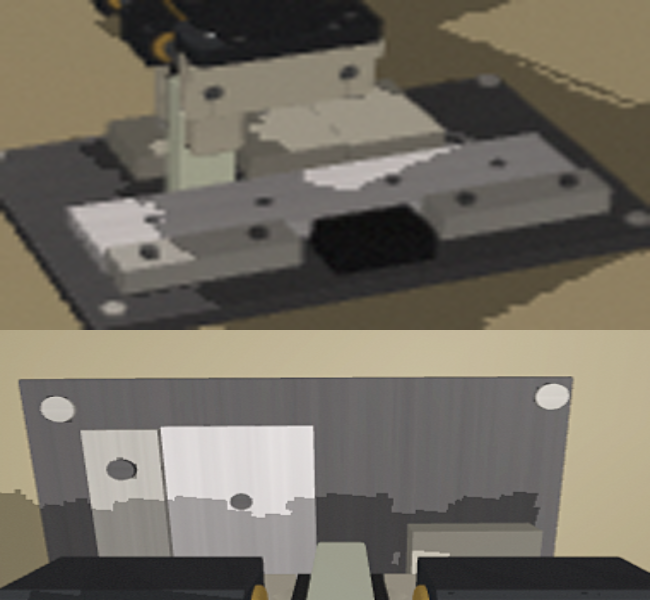

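Plate flat and flush, push about 8-9 N, Fz near zero. From the TCP pose, the spacer sits at (42, -2) mm in the short stop's frame. One last stability check, then hand in.

```bash
python3 chk.py 11; python3 chk.py 12; python3 disp.py pics/scene12.png
```

```text
9.72 [0.5326 0.0725 0.0476] [ 1.7932e+02  4.0000e-02 -8.3020e+01] [-9.7  1.1  2.1] 0.0154
9.77 [0.5326 0.0725 0.0476] [ 1.7932e+02  3.0000e-02 -8.3020e+01] [-10.1   1.1   2.4] 0.0157
9.82 [0.5326 0.0725 0.0476] [ 1.7931e+02  3.0000e-02 -8.3020e+01] [-9.7  0.9  1.7] 0.0154
9.87 [0.5326 0.0725 0.0475] [ 1.7931e+02  3.0000e-02 -8.3020e+01] [-10.    0.2   2.1] 0.0161
9.92 [0.5326 0.0725 0.0476] [ 1.7931e+02  3.0000e-02 -8.3020e+01] [-8.7  0.2  1.6] 0.0157
9.97 [0.5326 0.0725 0.0475] [ 1.7931e+02  3.0000e-02 -8.3020e+01] [-9.8  0.9  2. ] 0.0162
10.02 [0.5326 0.0725 0.0476] [ 1.7932e+02  3.0000e-02 -8.3020e+01] [-9.8  0.3  1.8] 0.0157
10.07 [0.5326 0.0725 0.0476] [ 1.7931e+02  3.0000e-02 -8.3020e+01] [-8.5  0.8  2.8] 0.0157
[339.6 256.5] [339.7 257.8] y_nest -79.4 disp x 4.66 mm
[361.5 252. ] [362.3 253.4] y_nest -29.3 disp x 5.76 mm
[387.3 246.9] [388.  248.3] y_nest 30.5 disp x 5.70 mm
[408.1 242.7] [409. 244.] y_nest 80.3 disp x 5.56 mm
```

The hold is stable: about 9.5 N push, grip steady, plate still. Handing in.

```bash
python3 -c "
from plant import r
print(r.close_job())"
```

```text
the job is handed in; nothing more can be done
None
```

I gripped the white spacer, slid it upright to the bed in front of the short stop block (the one at nest y=-46), and pressed the plate against the rail. I handed the job in at about 10 s while still holding the push; no verdict is reported.

**Last checks:**
- **Push and grip:** about 9–10 N on the plate and steady over 0.35 s. The grip is set at 50 N on a 15.7 mm opening.
- **Spacer:** tilt about 0.7°, about 0.3° off square with the nest. It sits at about (42, -2) mm in the short stop's frame, resting on the bed with about 2–3 N.
- **Plate:** holes moved 4.7–5.8 mm, against the 4.9 mm (right end) to about 5.6 mm (left end) needed to be flush. The wrist view shows the right end closed up to the rail. I judged the left end only from the hole movement in the scene picture.
- **Stop blocks and fingers:** by geometry, the spacer is clear of the stop blocks and the fingertips are about 27 mm above the plate.
- **Bystanders:** no move reached any of them, but I did not measure them again at the end.

**What disagreed:** raising the spacer during the push made the hole movement read about 4.5 mm. I took this to be friction lifting the plate's near edge. I lowered it again, briefly pressing the bed with 34 N, then eased off, and the readings recovered. The outermost right hole reads about 1 mm less than the others; it lies at a shadow edge, so I trusted the wrist view there.

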